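Load the cleaning stand and open the safety-capped cleaner

TASK

Get the spindle's spacer collars ready for cleaning: thread the wide collar onto the stepped post of the cleaning stand first, fully home, then the narrow collar above it, fully home on its step, and let go of both. Then open the cleaner bottle - push its safety cap down, twist it anticlockwise past its catch and lift it off, never forcing it against its catch or stop - and finish while still holding the cap, level, about a hand's breadth straight above the open mouth, so that I can draw off some cleaner. Leave everything else where it is.

Things in the scene. Friction and masses are not known exactly. Their poses are not given: they have to be found in the camera images.
- wide_collar: loose plain steel spacer collar (ring), outside diameter 52 mm, bore 30 mm, 22 mm high, about 0.16 kg, lying flat on the bed. Origin: centre of its underside; z is the ring's axis (up).
- narrow_collar: loose plain steel spacer collar (ring), outside diameter 40 mm, bore 20 mm, 16 mm high, about 0.09 kg, lying flat on the bed. Origin: centre of its underside; z is the ring's axis (up).
- stand: fixed cleaning stand: aluminium base disc 96 mm across, 8 mm high, with an upright stepped steel post. Heights from the bed: seat boss of diameter 40 mm up to 14 mm; lower post of diameter 27 mm to 38 mm (1.5 mm chamfer); upper post of diameter 17 mm to 64 mm, its last 9 mm tapering to diameter 9 mm. Origin: centre of the underside, on the bed; z up along the post.
- lower_seat (a point): centre of the seat boss's top on the stand, 14 mm above the bed: the wide collar's underside rests here when fully home
- upper_seat (a point): centre of the shoulder between lower and upper post, 38 mm above the bed: the narrow collar's underside rests here when fully home (2 mm above the top of the wide collar, if that is home)
- bottle: cleaner bottle of white plastic, 70 mm square body with a plain label, shoulder up to 122 mm, in a plywood holder (base 150 x 104 mm, walls 86 x 86 mm up to 52 mm) screwed to the bed; neither can move or turn. Round 28 mm neck with three bayonet ledges (37 mm across). Origin: on the bed below the neck's axis; z up along the neck.
- bottle_mouth (a point): centre of the bottle's mouth rim, 153 mm above the bed, z up. A sprung rubber seal ring (25 mm across, 8 mm proud of the rim) pushes the cap up from here.
- cap: loose dark metal push-and-turn safety cap, round, ribbed, 50 mm across, 32 mm high, 80 g. Origin: centre of its lower edge; z up through its closed top. It starts locked on the bottle: origin 133 mm above the bed (20 mm below the mouth rim), x along the bottle's x; three inside lugs sit in notches under the neck's ledges, so it can be neither lifted nor turned more than 4 degrees.
- loose_collet: bystander: steel spring collet standing on the bed, 26 mm across, 37 mm high; origin at the centre of its underside
- loose_hex_key: bystander: black hex key lying flat, 36 x 99 x 9 mm; origin at the centre of its underside
- loose_brush: bystander: bench brush with wooden handle lying on the bed, 46 x 292 x 44 mm; origin at the centre of its underside
- loose_can: bystander: spray can standing at the back, 54 mm across, 196 mm high; origin at the centre of its underside
- loose_tub: bystander: open grey plastic tub of screws, 71 mm across, 55 mm high; origin at the centre of its underside
- loose_bit: bystander: router cutter lying on the bed, 13 x 72 x 13 mm; origin at the centre of its underside
- cap_top (a point): centre of the cap's top, 32 mm above its origin, at 165 mm when locked. Pushed down more than 4 mm (bottoms at 8 mm; spring 4 N at first, 1 N more per mm) the cap turns anticlockwise seen from above. Keep it down for the first 52 degrees; between 52 and 74 degrees (63 is the middle) it lifts off freely; a stop blocks it at 74. Forces over 80 N on the bottle harm the catch.
Mind the look-alikes: they are no part of the job. Leave any green, purple or yellow look-alike of the cap alone.

How it is judged:
By the outcome, as a careful person would: the job done as asked, in the order asked, and still so for the second after the job is handed in, while the arm keeps its last pose, push and grip.
It also fails if it takes over 61 s, if anything falls off the work surface, if the arm or the gripper's body presses on something with over 40 N, if the wrist force passes 120 N, or if a joint passes its speed limit or range.

ROBOT

A 6-joint arm with a two-finger parallel gripper is mounted at the origin on a cart in front of the work surface, level with it; the furniture and walls round the work are solid. World frame = base frame: x ahead of the robot, y to its left, z up, the work surface at z = 0. Lengths are in m, angles in degrees, forces in N, time in s.
With the tool pointing down it reaches from about 0.3 to 0.75 m from the base axis. Payload 8.5 kg.
Tool frame: the origin (TCP) lies at the very end of the fingers, on their centre line; the grasp point (between the pads) lies 19 mm behind it (env.hold_point_z is the distance from the TCP to the grasp point, in m); z points along the fingers, y is the line along which they close (so a half turn about z gives the same grasp; the last joint's range is limited). The gripper opens to 85 mm and grips with 20 to 120 N. Pads are 22 mm wide; open, the fingers measure 114 mm over their backs; the gripper's body (76 mm by 85 mm) begins 54 mm behind the grasp point. The pads swing forward as they close: fully open they stand 13 mm farther back than shut.
Start: joints at [-85.331, 21.807, 74.336, -0, 83.858, -12.336], TCP at [0.161, -0.526, 0.231] pointing down, gripper open.
Joint ranges: [-178.18, 178.18], [-50.72, 133.34], [12.68, 142.11], [-81.47, 261.47], [9.98, 163.14], [-165.26, 165.26]. Speed limits (degrees/s): [136.94, 136.94, 180, 180, 180, 180].

INTERFACE

Orientations are given as a 3x3 rotation matrix whose columns are the frame's x, y, z axes.
In Python, from rig import env, optics gives the robot as it stands.
- The arm moves only by the shell command python3 -m jog 'ROWS' [OPENING] [FORCE]. ROWS is JSON, a list of rows, each an object with "linear": the shift along the tool's x, y, z in units of 40 mm (1.0 is 40 mm), a list of three; "roll": the turn about the tool's z in units of 5 degrees (1.0 is 5 degrees). A call has 1 to 12 rows; each row shifts and turns the commanded pose from where the row before left it, along the tool's axes as they then stand; what a row does not reach is not made up. A row lasts 1/12 s, in which the tool goes at most 41.7 mm and 7.16 degrees, less where a joint would pass 70% of its speed; a pose out of reach is approached as far as the arm can. A call is refused whole if a number of a shift passes 1 or a number of a turn 1, either way. A call with a gripper value outside its range is refused whole. OPENING is the opening, from -1 (shut) to 1 (fully open), set as the call begins (- or left out, the last holds). The fingers move at their own pace and stop on an object; FORCE is the grip in N (left out, the last holds). Time passes only in rows, so rows that do not move let the fingers close. It gives the time, the measured TCP pose, the force, the opening and the grip force at its end, in the units of the state.
- env.observe(): the state, without advancing time (a new reading comes with each control period).
- optics.get_image(name): name is "side" or "top" or "wrist"; returns the picture (480x640x3 uint8, red, green, blue); there is no depth.
- optics.calibration(name): a dict with "fov_y" (degrees; the focal length in pixels is half the picture's height over the tangent of half this angle, whatever the lens; pixels are square), "cx", "cy" (the principal point, pixels), "T" (4x4, takes a point from camera to world coordinates). Camera axes: x right, y down, z forward; pixel columns grow to the right and rows downward; lengths in m; the calibration is good to about 2 mm. The wrist camera is an equidistant fisheye: a pixel r from the principal point sees the ray r / f radians off the axis. A picture is of the moment at which its call begins: read the wrist's pose just before it. calibration takes no time and is no camera call; for the wrist camera it gives the pose at the moment of the call.
- env.close_job(): hands the job in; it is judged then, once.
The state is a dict: "time_s": time; "q": joint angles; "qvel": joint speeds; "joint_efforts": joint torques, N m; "position": TCP position; "tool_rot": TCP orientation; "ft_force": force on the tool from outside, world axes, zero at the start; "wrist_torque": the same for the moment, N m; "grip_width": finger opening in m; "gripper_force": force on a finger pad.
Only numpy, scipy, OpenCV 4.12 (cv2) and the standard library are available. Lean on these libraries where they do the work, as an engineer would, in place of code of your own. Each camera call takes 0.05 s, during which the arm holds its last target. There are 200 camera calls.

## Working session

There is one attempt and no reset: what is moved stays moved. The work goes in short steps, Python scripts to look and compute and a shell command to move; the robot and the scene stay as the last step left them, time stands still between calls to the robot, and variables do not carry over. Pictures are saved under pics/ and viewed, at most 13 in all, crops included, and the job is handed in when it is done.

```bash
ls; mkdir -p pics; python3 - <<'E'
from rig import env, optics
import cv2,numpy as np
s=env.observe(); print(s['time_s'],s['position'],np.round(s['tool_rot'],3),s['ft_force'],s['grip_width'],env.hold_point_z)
for n in ['top','side','wrist']:
    c=optics.calibration(n); print(n,c['fov_y'],c['cx'],c['cy'],np.round(c['T'],4).tolist())
    im=optics.get_image(n); cv2.imwrite(f'pics/{n}0.png',im[:,:,::-1])
E
```

```text
pics
0.0 [ 0.16082964 -0.52563515  0.2307034 ] [[ 0.956  0.292 -0.   ]
 [ 0.292 -0.956  0.002]
 [ 0.    -0.001 -1.   ]] [-0.48940595  0.25710601  0.5737015 ] 0.08519310984236911 0.0187
top 57.69588514774063 313.8223507318502 244.70859841607782 [[-0.0075, -0.9855, 0.1697, 0.4044], [-1.0, 0.0074, -0.0017, 0.0765], [0.0004, -0.1697, -0.9855, 1.0923], [0.0, 0.0, 0.0, 1.0]]
side 42.27958276579695 318.284729128863 240.79387483861646 [[-0.9987, -0.0385, 0.0342, 0.5312], [-0.0502, 0.5828, -0.811, 1.1432], [0.0113, -0.8117, -0.584, 0.8793], [0.0, 0.0, 0.0, 1.0]]
wrist 65.70646984690485 321.87270905473054 229.5608516836304 [[0.2925, -0.9119, -0.2881, 0.2354], [-0.9563, -0.2792, -0.0872, -0.5034], [-0.0009, 0.301, -0.9536, 0.3745], [0.0, 0.0, 0.0, 1.0]]
```

View pics/top0.png

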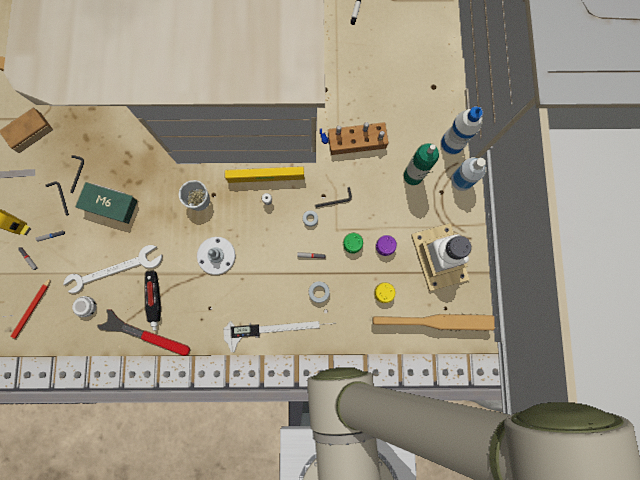

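View pics/side0.png

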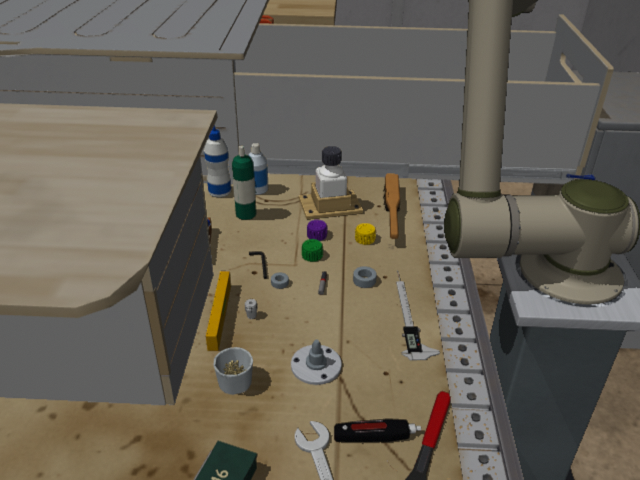

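Top view candidates: the wide ring is at (319,292) and the narrow ring at (310,218). The stand is at (216,255) and the dark cap on the bottle at (458,246). Look-alikes to leave alone: green (353,242), purple (386,245) and yellow (385,292) caps, the nut-like collet (267,199), and the white knob (84,307). In the side view the rings are at (364,276) and (280,280), the post at (317,355) and the cap at (332,155). I choose the two grey rings and the dark cap, then check them in one crop.

```bash
cat > h.py <<'E'
from rig import env, optics
import cv2,numpy as np
def ray(name,uv,c=None):
    c=c or optics.calibration(name); f=240/np.tan(np.radians(c['fov_y']/2)); T=np.array(c['T'])
    d=np.array([uv[0]-c['cx'],uv[1]-c['cy']])
    if name=='wrist':
        r=np.hypot(*d); t=r/f; v=np.r_[d/max(r,1e-9)*np.sin(t),np.cos(t)]
    else: v=np.r_[d/f,1]
    return T[:3,3],T[:3,:3]@v
def cast(name,uv,z,c=None):
    o,v=ray(name,uv,c); return o+v*(z-o[2])/v[2]
def project(name,p,c=None):
    c=c or optics.calibration(name); f=240/np.tan(np.radians(c['fov_y']/2)); T=np.array(c['T'])
    v=T[:3,:3].T@(np.array(p)-T[:3,3])
    if name=='wrist':
        k=f*np.arctan2(np.hypot(v[0],v[1]),v[2])/np.hypot(v[0],v[1])
    else: k=f/v[2]
    return np.array([c['cx']+v[0]*k,c['cy']+v[1]*k])
def blob(mask,box):
    x0,y0,x1,y1=box; m=mask[y0:y1,x0:x1].astype(np.uint8)
    cs,_=cv2.findContours(m,cv2.RETR_EXTERNAL,cv2.CHAIN_APPROX_NONE)
    return max(cs,key=cv2.contourArea)+np.array([x0,y0])
def hsv(im): return cv2.cvtColor(im,cv2.COLOR_RGB2HSV).astype(int)
def centre(name,c,z,cal=None):
    """hull pixels cast on plane z, circle centre and diameter"""
    P=np.array([cast(name,p,z,cal)[:2] for p in c[:,0]]).astype(np.float32)
    e=cv2.fitEllipse(P); return np.round(e[0],4),np.round(e[1],4)
E
python3 - <<'E'
from h import *
rows=[]
for n,B in [('top',dict(wide=(300,275,339,310,.022),narrow=(298,206,323,230,.016),stand=(192,232,240,280,.008),cap=(440,230,476,262,.165))),('side',dict(wide=(345,262,384,292,.022),narrow=(266,268,295,292,.016),stand=(285,340,348,386,.008),cap=(318,144,346,168,.165)))]:
    im=cv2.imread(f'pics/{n}0.png')[:,:,::-1].copy(); H=hsv(im)
    grey=(H[:,:,1]<60); dark=H[:,:,2]<95
    for k,b in B.items():
        c=blob(dark if k=='cap' else grey,b[:4])
        x,y,w,h=cv2.boundingRect(c)
        print(n,k,(x,y,w,h),*centre(n,c,b[4]))
        x0,y0,x1,y1=b[:4]; q=cv2.resize(im[y0:y1,x0:x1],(190,190),interpolation=0); rows.append(q)
cv2.imwrite('pics/crop.png',np.vstack([np.hstack(rows[:4]),np.hstack(rows[4:])])[:,:,::-1])
E
```

```text
top wide (300, 275, 37, 35) [0.4786 0.0733] [0.0754 0.0934]
top narrow (298, 206, 25, 24) [0.6605 0.0842] [0.065  0.0696]
top stand (192, 236, 48, 39) [0.5653 0.3239] [0.098 0.129]
top cap (446, 237, 24, 23) [ 0.5582 -0.2403] [0.0452 0.0614]
side wide (353, 266, 24, 22) [0.4739 0.0794] [0.0527 0.0762]
side narrow (270, 272, 19, 17) [0.6591 0.0961] [0.0398 0.0567]
side stand (290, 340, 52, 45) [0.567  0.3276] [0.0946 0.1062]
side cap (318, 146, 28, 22) [ 0.5587 -0.1988] [0.0651 0.1177]
```

View pics/crop.png

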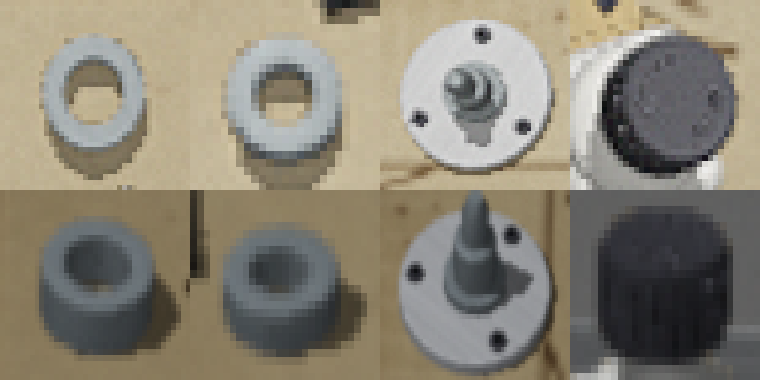

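Crop: two grey rings (the bore of the first is about 58% of its OD, of the second about 50%, so wide and narrow are right), the stepped post on its disc, and the dark ribbed cap on the white bottle. Moving over the wide collar.

```bash
python3 -m jog '[{"linear":[0.7,-0.71,0.13],"roll":0},{"linear":[0.7,-0.71,0.13],"roll":0},{"linear":[0.7,-0.71,0.13],"roll":0},{"linear":[0.7,-0.71,0.13],"roll":0},{"linear":[0.7,-0.71,0.13],"roll":0},{"linear":[0.7,-0.71,0.13],"roll":0},{"linear":[0.7,-0.71,0.13],"roll":0},{"linear":[0.7,-0.71,0.13],"roll":0},{"linear":[0.7,-0.71,0.13],"roll":0},{"linear":[0.7,-0.71,0.13],"roll":0},{"linear":[0.7,-0.71,0.13],"roll":0},{"linear":[0.7,-0.71,0.13],"roll":0}]' 0.6 60
python3 -m jog '[{"linear":[0.7,-0.71,0.13],"roll":0},{"linear":[0.7,-0.71,0.13],"roll":0},{"linear":[0.7,-0.71,0.13],"roll":0},{"linear":[0.7,-0.71,0.13],"roll":0},{"linear":[0.7,-0.71,0.13],"roll":0},{"linear":[0,0,0],"roll":1},{"linear":[0,0,0],"roll":1},{"linear":[0,0,0],"roll":1},{"linear":[0,0,0],"roll":1},{"linear":[0,0,0],"roll":1},{"linear":[0,0,0],"roll":1},{"linear":[0,0,0],"roll":1}]'
cat >> h.py <<'E'
def wring(guess,h,od,save=None,mask=None):
    """refine a round object's centre in the wrist view: circle of diameter od at height h"""
    c=optics.calibration('wrist'); im=optics.get_image('wrist')
    if save: cv2.imwrite(save,im[:,:,::-1])
    return c,im
def togo(p,z):
    s=env.observe(); R=np.array(s['tool_rot']); d=np.r_[p,z]-s['position']
    print('t',s['time_s'],'units',np.round(R.T@d/0.04,2),'ft',np.round(s['ft_force'],1))
E
python3 - <<'E'
from h import *
s=env.observe();print(s['time_s'],s['position'],np.round(s['tool_rot'],3).tolist(),s['q'],s['ft_force'])
c,im=wring(0,0,0,'pics/w1.png'); import pickle; pickle.dump(c,open('w1.pkl','wb'))
print(project('wrist',[.4755,.076,.022],c))
E
```

```text
time_s: 1.15
position: [0.3829, -0.0998, 0.1688]
tool_rot: [[0.956, 0.292, 0.0], [0.292, -0.956, -0.0], [0.0, 0.0, -1.0]]
ft_force: [1.2, -0.2, 0.0]
grip_width: 0.0683
gripper_force: 0.0
time_s: 2.15
position: [0.4747, 0.075, 0.1428]
tool_rot: [[0.95, -0.313, -0.0], [-0.313, -0.95, 0.0], [-0.0, 0.0, -1.0]]
ft_force: [-0.2, 0.3, -0.1]
grip_width: 0.0686
gripper_force: 0.0
2.15 [0.47472421 0.07501662 0.14276708] [[0.95, -0.313, -0.0], [-0.313, -0.95, 0.0], [-0.0, 0.0, -1.0]] [-5.17312683e+00  2.01720101e+01  9.32565137e+01  3.58635195e-03
  6.65964824e+01  1.03066743e+02] [-0.19024134  0.3473801  -0.05555329]
[320.44250551 221.69254596]
```

View pics/w1.png

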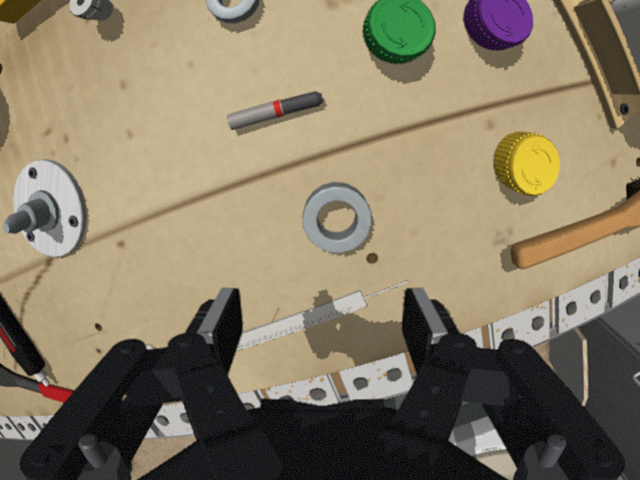

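Wrist view: wide ring at (337,218), stand at (45,210), green (400,28), purple (498,20) and yellow (527,163) caps, narrow ring at the top (232,5).

```bash
cat >> h.py <<'E'
def ringfit(im,c,p,h,od,sat=60,vmin=0,tag=''):
    """grey ring near p: top-face outline on plane h -> centre"""
    u=project('wrist',np.r_[p,h],c); H=hsv(im); m=((H[:,:,1]<sat)&(H[:,:,2]>vmin)).astype(np.uint8)
    cs,_=cv2.findContours(m,cv2.RETR_CCOMP,cv2.CHAIN_APPROX_NONE); out=[]
    for k in cs:
        if len(k)<30: continue
        P=np.array([cast('wrist',q,h,c)[:2] for q in k[:,0]]).astype(np.float32)
        e=cv2.fitEllipse(P)
        if np.hypot(*(np.array(e[0])-p))<.03 and .01<e[1][1]<.12: out.append((np.round(e[0],4),np.round(e[1],4))); print(tag,'c',*out[-1])
    return out
E
python3 - <<'E'
from h import *; import pickle
c=pickle.load(open('w1.pkl','rb')); im=cv2.imread('pics/w1.png')[:,:,::-1].copy()
H=hsv(im)
for uv in [(312,218),(337,190),(337,215),(290,218),(45,175)]: print(uv,H[uv[1],uv[0]])
for s in (50,70,90): ringfit(im,c,[.472,.073],.022,.052,s,tag=s)
print('stand'); ringfit(im,c,[.567,.325],.008,.096,60,130)
print('narrow rough'); print(cast('wrist',(232,3),.016,c))
E
```

```text
(312, 218) [ 90   8 159]
(337, 190) [ 94  12 164]
(337, 215) [ 20  70 190]
(290, 218) [ 20  71 191]
(45, 175) [  0   0 206]
50 c [0.474  0.0639] [0.0507 0.0544]
50 c [0.4757 0.0636] [0.0239 0.028 ]
70 c [0.4741 0.064 ] [0.0518 0.0556]
70 c [0.4758 0.0635] [0.0227 0.0267]
stand
 c [0.5676 0.3231] [0.0882 0.091 ]
narrow rough
[0.6528804  0.08551924 0.016     ]
```

```bash
python3 - <<'E'
from h import *
for n,z,a,b in [('wide',.022,(319.1,292),(364.9,273.4)),('narrow',.016,(310.4,217.4),(279.7,276.6)),('cap',.165,(461.8,246),(331.9,150.3))]:
    print(n,np.round(cast('top',a,z),4),np.round(cast('side',b,z),4))
togo([.4745,.0635],.002)
E
```

```text
wide [0.4712 0.0626 0.022 ] [0.4725 0.0689 0.022 ]
narrow [0.66   0.0828 0.016 ] [0.6597 0.0847 0.016 ]
cap [ 0.5589 -0.2445  0.165 ] [ 0.5586 -0.2337  0.165 ]
t 2.2 units [0.09 0.27 3.52] ft [ 0.1  0.1 -0.1]
```

```bash
python3 -m jog '[{"linear":[0.07,0.27,0.5],"roll":0},{"linear":[0,0,0.5],"roll":0},{"linear":[0,0,0.5],"roll":0},{"linear":[0,0,0.5],"roll":0},{"linear":[0,0,0.5],"roll":0},{"linear":[0,0,0.5],"roll":0},{"linear":[0,0,0.25],"roll":0},{"linear":[0,0,0.22],"roll":0},{"linear":[0,0,0],"roll":0}]'
python3 -m jog '[{"linear":[0,0,0],"roll":0},{"linear":[0,0,0],"roll":0},{"linear":[0,0,0],"roll":0},{"linear":[0,0,0],"roll":0},{"linear":[0,0,0],"roll":0},{"linear":[0,0,0],"roll":0}]' -1 60
```

```text
time_s: 2.95
position: [0.4735, 0.0639, 0.0028]
tool_rot: [[0.951, -0.308, -0.003], [-0.308, -0.951, 0.0], [-0.002, 0.001, -1.0]]
ft_force: [-1.2, 1.0, 0.1]
grip_width: 0.0682
gripper_force: 0.0
time_s: 3.45
position: [0.4745, 0.0638, 0.0052]
tool_rot: [[0.951, -0.309, 0.002], [-0.309, -0.951, -0.0], [0.002, -0.0, -1.0]]
ft_force: [-1.8, 0.2, 6.8]
grip_width: 0.0497
gripper_force: 62.2
```

```bash
python3 -m jog '[{"linear":[0,0,-0.2],"roll":0},{"linear":[0,0,-0.6],"roll":0},{"linear":[0,0,-0.9],"roll":0},{"linear":[0,0,-0.9],"roll":0},{"linear":[0,0,0],"roll":0},{"linear":[0,0,0],"roll":0}]'
python3 - <<'E'
from h import *
c,im=wring(0,0,0); cv2.imwrite('pics/w2.png',im[:,:,::-1])
s=optics.get_image('side'); p=project('side',[.4745,.064,.1]).astype(int)
print(p); a=cv2.resize(s[p[1]-50:p[1]+50,p[0]-50:p[0]+50],(400,400)); b=cv2.resize(im[200:400,200:440],(400,400))
cv2.imwrite('pics/g1.png',np.hstack([a,b])[:,:,::-1])
E
```

```text
time_s: 3.95
position: [0.475, 0.0638, 0.1103]
tool_rot: [[0.951, -0.309, 0.005], [-0.309, -0.951, -0.0], [0.005, -0.001, -1.0]]
ft_force: [0.7, -0.6, -2.4]
grip_width: 0.0496
gripper_force: 62.7
[365 243]
```

View pics/g1.png

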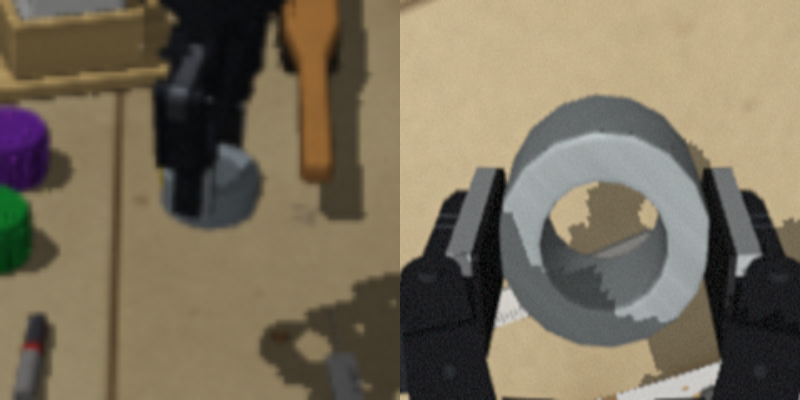

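Crop: the wide collar is held between the pads, apparently level (top face spans cols 261–385, rows 266–372 in the wrist view).

```bash
python3 - <<'E'
from h import *
s=env.observe();c=optics.calibration('wrist');R=np.array(s['tool_rot'])
z=s['position'][2]-.0052+.022
def loc(u,zz=z): return np.round((R.T@(cast('wrist',u,zz,c)-s['position']))*1000,1)[:2]
for u in [(261.2,317),(384.8,317),(323,266.5),(323,372.5)]: print(u,loc(u))
# bore edge points (crop coords): left 540, right 667, top 180, bottom 312
for u in [(284,322),(360,322),(322,290),(322,356)]: print('bore',loc(u))
# stand seen now?
im=cv2.imread('pics/w2.png')[:,:,::-1].copy()
ringfit(im,c,[.567,.325],.008,.096,60,130)
E
```

```text
(261.2, 317) [  1.2 -24.4]
(384.8, 317) [ 1.2 24.9]
(323, 266.5) [23.4  0.2]
(323, 372.5) [-27.    0.3]
bore [ -0.9 -15.3]
bore [-0.9 15. ]
bore [13.6 -0.2]
bore [-17.8  -0.2]
 c [0.5633 0.3131] [0.0735 0.0953]
```

```bash
python3 -m jog '[{"linear":[-0.22,-0.97,-0.1],"roll":0},{"linear":[-0.22,-0.97,-0.1],"roll":0},{"linear":[-0.22,-0.97,-0.1],"roll":0},{"linear":[-0.22,-0.97,-0.1],"roll":0},{"linear":[-0.22,-0.97,-0.1],"roll":0},{"linear":[-0.22,-0.97,-0.1],"roll":0},{"linear":[-0.22,-0.97,-0.1],"roll":0},{"linear":[0,0,0],"roll":0},{"linear":[0,0,0],"roll":0}]'
python3 - <<'E'
from h import *
c,im=wring(0,0,0); cv2.imwrite('pics/w3.png',im[:,:,::-1])
print(project('wrist',[.567,.323,.008],c),project('wrist',[.567,.323,.064],c))
ringfit(im,c,[.567,.323],.008,.096,60,140)
import pickle; pickle.dump(c,open('w3.pkl','wb'))
E
```

```text
time_s: 4.8
position: [0.4986, 0.3427, 0.1341]
tool_rot: [[0.952, -0.306, -0.003], [-0.306, -0.952, -0.001], [-0.002, 0.002, -1.0]]
ft_force: [0.4, -0.5, -1.0]
grip_width: 0.0499
gripper_force: 62.8
[318.6019967  124.73082085] [318.0119496  127.24286237]
 c [0.5661 0.3241] [0.0103 0.0122]
 c [0.5672 0.323 ] [0.0953 0.096 ]
 c [0.5549 0.3215] [0.0259 0.0436]
```

View pics/w3.png

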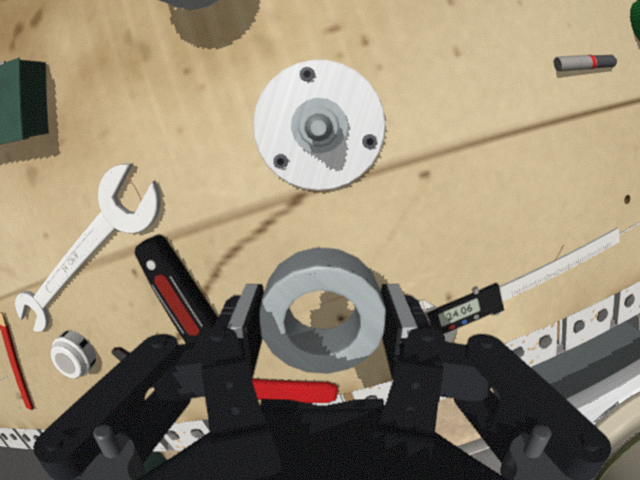

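Stand disc fits cleanly (0.5672, 0.3230, Ø96). The post tip is at (318,126) and the held ring's centre at about (323,318). Moving above the post, then checking through the bore.

```bash
python3 -m jog '[{"linear":[0.6,-0.05,0],"roll":0},{"linear":[0.63,0,0],"roll":0},{"linear":[0.6,0,0],"roll":0},{"linear":[0,0,0.5],"roll":0},{"linear":[0,0,0.5],"roll":0},{"linear":[0,0,0],"roll":0},{"linear":[0,0,0],"roll":0}]'
python3 - <<'E'
from h import *
s=env.observe();c,im=wring(0,0,0)
print(s['position'],project('wrist',[.5672,.3230,.064],c))
togo([.5691,.3224],.025)
b=cv2.resize(im[220:400,220:430],(700,600)); a=optics.get_image('side')[290:390,270:370]
cv2.imwrite('pics/g2.png',np.hstack([cv2.resize(b,(400,343)),cv2.resize(a,(343,343))])[:,:,::-1])
E
```

```text
time_s: 5.43
position: [0.5692, 0.3191, 0.095]
tool_rot: [[0.951, -0.31, -0.003], [-0.31, -0.951, -0.001], [-0.003, 0.002, -1.0]]
ft_force: [-0.2, 1.2, -0.9]
grip_width: 0.0495
gripper_force: 62.8
[0.56923924 0.31906307 0.09496392] [316.07928781 277.11821146]
t 5.4833 units [-0.04 -0.06  1.78] ft [-0.8  0.8 -1.3]
```

View pics/g2.png

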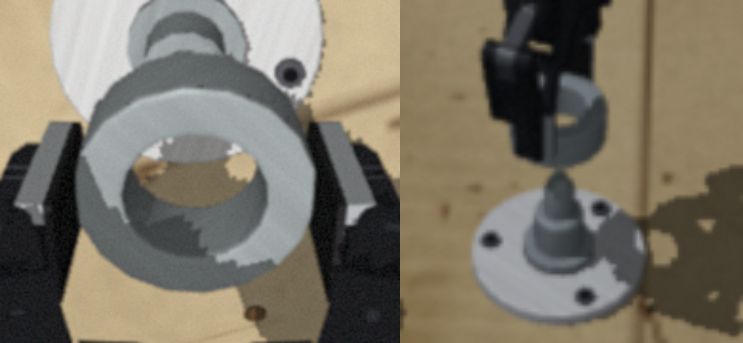

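Crop: the ring is held level just above the post, and in the side view the two are aligned (post tip at col 561, ring middle about 563). Descending.

```bash
python3 -m jog '[{"linear":[-0.03,-0.06,0.2],"roll":0},{"linear":[0,0,0.3],"roll":0},{"linear":[0,0,0.3],"roll":0},{"linear":[0,0,0.3],"roll":0},{"linear":[0,0,0],"roll":0},{"linear":[0,0,0],"roll":0}]'
python3 -m jog '[{"linear":[0,0,0.1],"roll":0},{"linear":[0,0,0.1],"roll":0},{"linear":[0,0,0.05],"roll":0},{"linear":[0,0,0],"roll":0}]'
python3 - <<'E'
from h import *
togo([.5691,.3224],.019)
E
```

```text
time_s: 6.03
position: [0.5691, 0.3232, 0.0519]
tool_rot: [[0.951, -0.309, -0.001], [-0.309, -0.951, -0.0], [-0.001, 0.0, -1.0]]
ft_force: [-0.2, -1.0, -1.8]
grip_width: 0.0498
gripper_force: 62.8
time_s: 6.37
position: [0.5691, 0.3231, 0.0418]
tool_rot: [[0.951, -0.309, -0.001], [-0.309, -0.951, -0.0], [-0.0, 0.0, -1.0]]
ft_force: [0.1, 0.7, -1.0]
grip_width: 0.0494
gripper_force: 62.8
t 6.3667 units [0.   0.02 0.57] ft [ 0.1  0.7 -1. ]
```

```bash
python3 -m jog '[{"linear":[0,0,0.1],"roll":0},{"linear":[0,0,0.05],"roll":0},{"linear":[0,0,0.05],"roll":0},{"linear":[0,0,0],"roll":0}]'
python3 -m jog '[{"linear":[0,0,0.08],"roll":0},{"linear":[0,0,0.08],"roll":0},{"linear":[0,0,0.08],"roll":0},{"linear":[0,0,0],"roll":0},{"linear":[0,0,0],"roll":0}]'
```

```text
time_s: 6.7
position: [0.5691, 0.323, 0.0336]
tool_rot: [[0.951, -0.309, -0.001], [-0.309, -0.951, -0.0], [-0.001, 0.0, -1.0]]
ft_force: [0.2, 0.0, -1.5]
grip_width: 0.0498
gripper_force: 62.8
time_s: 7.12
position: [0.5692, 0.3231, 0.0242]
tool_rot: [[0.951, -0.309, -0.0], [-0.309, -0.951, -0.0], [-0.0, 0.0, -1.0]]
ft_force: [0.6, 0.6, -0.3]
grip_width: 0.0496
gripper_force: 62.8
```

```bash
python3 -m jog '[{"linear":[0,0,0.04],"roll":0},{"linear":[0,0,0.04],"roll":0},{"linear":[0,0,0.04],"roll":0},{"linear":[0,0,0.04],"roll":0},{"linear":[0,0,0],"roll":0},{"linear":[0,0,0],"roll":0}]'
```

```text
time_s: 7.62
position: [0.5694, 0.3231, 0.0192]
tool_rot: [[0.951, -0.309, 0.001], [-0.309, -0.951, 0.0], [0.001, -0.0, -1.0]]
ft_force: [-2.7, -1.9, 7.0]
grip_width: 0.0495
gripper_force: 63.7
```

```bash
python3 -m jog '[{"linear":[0,0,0],"roll":0},{"linear":[0,0,0],"roll":0},{"linear":[0,0,0],"roll":0},{"linear":[0,0,-0.3],"roll":0},{"linear":[0,0,-0.7],"roll":0},{"linear":[0,0,-0.9],"roll":0},{"linear":[0,0,-0.9],"roll":0},{"linear":[0,0,0],"roll":0}]' 0.6
python3 -m jog '[{"linear":[0.57,0.71,0],"roll":0},{"linear":[0.57,0.71,0],"roll":0},{"linear":[0.57,0.71,0],"roll":0},{"linear":[0.57,0.71,0],"roll":0},{"linear":[0.57,0.71,0],"roll":0},{"linear":[0.57,0.71,0],"roll":0},{"linear":[0.57,0.71,0],"roll":0},{"linear":[0,0,0],"roll":0},{"linear":[0,0,0],"roll":0}]'
python3 - <<'E'
from h import *; import pickle
c,im=wring(0,0,0,'pics/w4.png'); pickle.dump(c,open('w4.pkl','wb'))
print(env.observe()['q'])
ringfit(im,c,[.66,.0835],.016,.04)
ringfit(im,c,[.567,.323],.036,.052,60,0,'wide')
togo([.66,.0835],.002)
s=optics.get_image('side')[300:400,255:385]
cv2.imwrite('pics/g3.png',np.hstack([cv2.resize(im[120:320,200:440],(400,333)),cv2.resize(s,(400,333))])[:,:,::-1])
E
```

```text
time_s: 8.28
position: [0.572, 0.3242, 0.1388]
tool_rot: [[0.951, -0.309, 0.013], [-0.309, -0.951, 0.005], [0.011, -0.008, -1.0]]
ft_force: [0.6, -0.4, 1.1]
grip_width: 0.0683
gripper_force: 0.0
time_s: 9.03
position: [0.6602, 0.083, 0.1304]
tool_rot: [[0.95, -0.312, 0.0], [-0.312, -0.95, 0.0], [0.0, -0.0, -1.0]]
ft_force: [0.0, 0.1, -0.3]
grip_width: 0.0681
gripper_force: 0.0
[-2.87881331e+00  3.77885311e+01  6.29565743e+01  2.04211189e-02
  7.92452902e+01  1.05170833e+02]
 c [0.6611 0.0843] [0.0394 0.0424]
 c [0.662 0.084] [0.0152 0.0186]
wide c [0.5378 0.3231] [0.0095 0.0129]
wide c [0.5759 0.3023] [0.0134 0.0408]
t 9.0833 units [0.02 0.02 3.21] ft [-0.2  0.9  0.3]
```

View pics/g3.png

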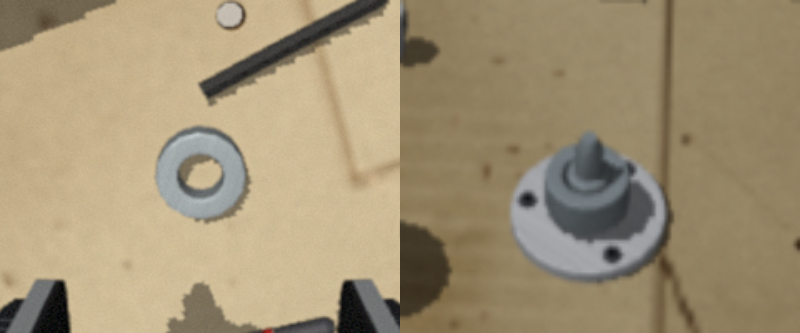

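Left crop: narrow ring at about (201,173), clear of the hex key. Right crop: the wide collar is home on the boss with the lower post's shoulder showing in its bore. Grasping the narrow collar.

```bash
python3 -m jog '[{"linear":[-0.02,-0.02,0.5],"roll":0},{"linear":[0,0,0.5],"roll":0},{"linear":[0,0,0.5],"roll":0},{"linear":[0,0,0.5],"roll":0},{"linear":[0,0,0.5],"roll":0},{"linear":[0,0,0.3],"roll":0},{"linear":[0,0,0.3],"roll":0},{"linear":[0,0,0],"roll":0}]'
python3 -m jog '[{"linear":[0,0,0],"roll":0},{"linear":[0,0,0],"roll":0},{"linear":[0,0,0],"roll":0},{"linear":[0,0,0],"roll":0},{"linear":[0,0,0],"roll":0},{"linear":[0,0,0],"roll":0},{"linear":[0,0,0],"roll":0}]' -1 60
```

```text
time_s: 9.8
position: [0.658, 0.0867, 0.0041]
tool_rot: [[0.951, -0.308, -0.003], [-0.308, -0.951, 0.0], [-0.003, 0.001, -1.0]]
ft_force: [0.8, 0.8, -0.4]
grip_width: 0.0684
gripper_force: 0.0
time_s: 10.38
position: [0.6599, 0.0859, 0.0081]
tool_rot: [[0.951, -0.309, 0.003], [-0.309, -0.951, 0.0], [0.003, -0.001, -1.0]]
ft_force: [-2.0, 0.8, 6.1]
grip_width: 0.0366
gripper_force: 59.4
```

```bash
python3 -m jog '[{"linear":[0,0,-0.2],"roll":0},{"linear":[0,0,-0.6],"roll":0},{"linear":[0,0,-0.9],"roll":0},{"linear":[0,0,-0.9],"roll":0},{"linear":[0,0,-0.4],"roll":0},{"linear":[0,0,0],"roll":0}]'
python3 -m jog '[{"linear":[-0.57,-0.71,0],"roll":0},{"linear":[-0.57,-0.71,0],"roll":0},{"linear":[-0.57,-0.71,0],"roll":0},{"linear":[-0.57,-0.71,0],"roll":0},{"linear":[-0.57,-0.71,0],"roll":0},{"linear":[-0.57,-0.71,0],"roll":0},{"linear":[-0.57,-0.6,0],"roll":0},{"linear":[0,0,0],"roll":0},{"linear":[0,0,0],"roll":0}]'
python3 - <<'E'
from h import *; import pickle
s=env.observe();c,im=wring(0,0,0,'pics/w5.png'); R=np.array(s['tool_rot'])
z=s['position'][2]-.0081+.016
H=hsv(im);u=project('wrist',s['position']+np.array([0,0,.008]),c);print(s['position'],u)
ringfit(im,c,s['position'][:2],z,.04)
cv2.imwrite('pics/g4.png',np.hstack([cv2.resize(im[250:400,245:395],(400,400),interpolation=cv2.INTER_CUBIC),cv2.resize(optics.get_image('side')[285:385,265:365],(400,400))])[:,:,::-1])
togo([.5691,.3230],.05)
E
```

```text
time_s: 10.88
position: [0.6611, 0.0857, 0.1321]
tool_rot: [[0.951, -0.309, 0.01], [-0.309, -0.951, -0.0], [0.009, -0.003, -1.0]]
ft_force: [0.2, -0.1, -1.4]
grip_width: 0.0363
gripper_force: 60.3
time_s: 11.63
position: [0.5663, 0.3212, 0.1256]
tool_rot: [[0.952, -0.306, -0.001], [-0.306, -0.952, -0.0], [-0.001, 0.001, -1.0]]
ft_force: [-0.6, -0.7, -1.9]
grip_width: 0.0364
gripper_force: 60.3
[0.56629067 0.32119169 0.12559783] [322.44763332 309.45416057]
 c [0.5709 0.3201] [0.0119 0.017 ]
t 11.7333 units [ 0.01 -0.1   1.89] ft [ 0.4 -0.5 -1.8]
```

View pics/g4.png

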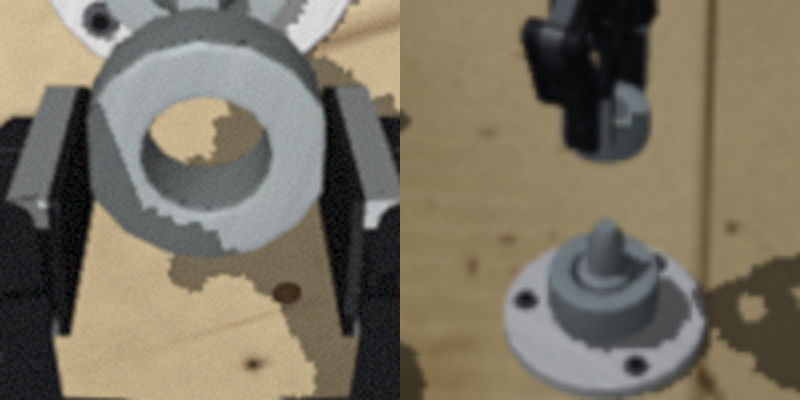

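```bash
python3 - <<'E'
from h import *
s=env.observe();c=optics.calibration('wrist');R=np.array(s['tool_rot'])
for dz in (.0079,.012):
  z=s['position'][2]+dz
  loc=lambda u:np.round((R.T@(cast('wrist',u,z,c)-s['position']))*1000,1)[:2]
  print(dz,[loc(u).tolist() for u in [(278,306),(366.9,306),(322.5,265.75),(322.5,345.6),(297.9,309),(347,309),(322.5,285.6),(322.5,329.5)]])
togo([.5672,.3230],.05)
E
```

```text
0.0079 [[1.5, -18.6], [1.4, 18.6], [19.9, 0.0], [-18.7, 0.1], [0.1, -10.2], [0.1, 10.3], [11.1, 0.0], [-10.1, 0.1]]
0.012 [[3.8, -18.0], [3.7, 18.1], [21.7, 0.0], [-15.8, 0.0], [2.5, -9.9], [2.4, 10.0], [13.1, 0.0], [-7.5, 0.0]]
t 11.7333 units [-0.04 -0.09  1.89] ft [ 0.4 -0.5 -1.8]
```

```bash
python3 -m jog '[{"linear":[-0.05,-0.09,0.3],"roll":0},{"linear":[0,0,0.4],"roll":0},{"linear":[0,0,0.4],"roll":0},{"linear":[0,0,0],"roll":0},{"linear":[0,0,0],"roll":0}]'
python3 - <<'E'
from h import *
togo([.5667,.3232],.046)
E
```

```text
time_s: 12.15
position: [0.5667, 0.3231, 0.081]
tool_rot: [[0.951, -0.31, -0.002], [-0.31, -0.951, -0.001], [-0.002, 0.001, -1.0]]
ft_force: [0.3, -0.4, -1.2]
grip_width: 0.0365
gripper_force: 60.3
t 12.15 units [ 0.   -0.    0.88] ft [ 0.3 -0.4 -1.2]
```

```bash
python3 -m jog '[{"linear":[0,0,0.1],"roll":0},{"linear":[0,0,0.1],"roll":0},{"linear":[0,0,0.1],"roll":0},{"linear":[0,0,0.1],"roll":0},{"linear":[0,0,0],"roll":0}]'
python3 -m jog '[{"linear":[0,0,0.06],"roll":0},{"linear":[0,0,0.06],"roll":0},{"linear":[0,0,0.06],"roll":0},{"linear":[0,0,0],"roll":0}]'
```

```text
time_s: 12.57
position: [0.5663, 0.3238, 0.0653]
tool_rot: [[0.951, -0.309, -0.001], [-0.309, -0.951, -0.0], [-0.001, 0.001, -1.0]]
ft_force: [-0.2, 0.3, -1.1]
grip_width: 0.0368
gripper_force: 60.3
time_s: 12.9
position: [0.5664, 0.3239, 0.0584]
tool_rot: [[0.951, -0.309, -0.001], [-0.309, -0.951, -0.0], [-0.001, 0.0, -1.0]]
ft_force: [-0.3, -0.5, -0.8]
grip_width: 0.0366
gripper_force: 60.3
```

```bash
python3 -m jog '[{"linear":[0,0,0.06],"roll":0},{"linear":[0,0,0.06],"roll":0},{"linear":[0,0,0.06],"roll":0},{"linear":[0,0,0.06],"roll":0},{"linear":[0,0,0.04],"roll":0},{"linear":[0,0,0.04],"roll":0},{"linear":[0,0,0],"roll":0},{"linear":[0,0,0],"roll":0}]'
```

```text
time_s: 13.57
position: [0.5667, 0.324, 0.0462]
tool_rot: [[0.951, -0.309, 0.0], [-0.309, -0.951, 0.0], [0.0, -0.0, -1.0]]
ft_force: [-0.3, 0.4, -1.1]
grip_width: 0.0367
gripper_force: 60.4
```

```bash
python3 -m jog '[{"linear":[0,0,0.04],"roll":0},{"linear":[0,0,0.03],"roll":0},{"linear":[0,0,0.03],"roll":0},{"linear":[0,0,0],"roll":0},{"linear":[0,0,0],"roll":0}]'
```

```text
time_s: 13.98
position: [0.5669, 0.3241, 0.0458]
tool_rot: [[0.951, -0.309, 0.003], [-0.309, -0.951, 0.0], [0.002, -0.001, -1.0]]
ft_force: [-9.1, -3.7, 24.5]
grip_width: 0.0365
gripper_force: 63.1
```

```bash
python3 -m jog '[{"linear":[0,0,-0.08],"roll":0},{"linear":[0,0,0],"roll":0},{"linear":[0,0,0],"roll":0},{"linear":[0,0,0],"roll":0},{"linear":[0,0,-0.3],"roll":0},{"linear":[0,0,-0.7],"roll":0},{"linear":[0,0,-0.95],"roll":0},{"linear":[0,0,-0.95],"roll":0},{"linear":[0,0,-0.95],"roll":0},{"linear":[0,0,-0.95],"roll":0},{"linear":[0,0,-0.3],"roll":0},{"linear":[0,0,0],"roll":0}]' 0.6
python3 -m jog '[{"linear":[0.28,0.91,0],"roll":0},{"linear":[0.28,0.91,0],"roll":0},{"linear":[0.28,0.91,0],"roll":0},{"linear":[0.28,0.91,0],"roll":0},{"linear":[0.28,0.91,0],"roll":0},{"linear":[0.28,0.91,0],"roll":0},{"linear":[0.28,0.91,0],"roll":0},{"linear":[0.28,0.91,0],"roll":0},{"linear":[0.28,0.91,0],"roll":0},{"linear":[0.28,0.91,0],"roll":0},{"linear":[0.28,0.91,0],"roll":0},{"linear":[0.28,0.91,0],"roll":0}]'
python3 -m jog '[{"linear":[0.28,0.91,0],"roll":0},{"linear":[0.28,0.91,0],"roll":0},{"linear":[0.28,0.91,0],"roll":0},{"linear":[0,0,0],"roll":0},{"linear":[0,0,0],"roll":0}]'
python3 - <<'E'
from h import *
s=env.observe();c,im=wring(0,0,0,'pics/w6.png')
print(s['position'],s['q'])
cv2.imwrite('pics/g5.png',np.hstack([cv2.resize(im,(560,420)),cv2.resize(optics.get_image('side')[300:400,285:342],(239,420))])[:,:,::-1])
u=project('wrist',[.559,-.244,.165],c);print(u)
H=hsv(im);m=(H[:,:,2]<95)
k=blob(m,(int(u[0])-75,int(u[1])-70,int(u[0])+75,int(u[1])+70)); print(cv2.boundingRect(k),*centre('wrist',k,.165,c))
togo([.559,-.244],.138)
E
```

```text
time_s: 14.98
position: [0.5675, 0.3244, 0.2544]
tool_rot: [[0.951, -0.309, 0.008], [-0.309, -0.951, 0.003], [0.007, -0.005, -1.0]]
ft_force: [0.3, 0.2, 0.5]
grip_width: 0.0684
gripper_force: 0.0
time_s: 15.98
position: [0.5587, -0.1346, 0.2484]
tool_rot: [[0.951, -0.309, -0.002], [-0.309, -0.951, 0.001], [-0.002, -0.0, -1.0]]
ft_force: [1.2, -0.4, 0.9]
grip_width: 0.0683
gripper_force: 0.0
time_s: 16.4
position: [0.557, -0.2487, 0.2477]
tool_rot: [[0.95, -0.312, -0.002], [-0.312, -0.95, 0.002], [-0.003, -0.001, -1.0]]
ft_force: [-0.2, 0.4, -0.2]
grip_width: 0.0682
gripper_force: 0.0
[ 0.55704205 -0.24873319  0.2476987 ] [-3.51691910e+01  2.75096634e+01  6.22086520e+01  5.36296721e-03
  9.04513401e+01  7.29959377e+01]
[314.30111469 238.11217185]
(274, 193, 74, 75) [ 0.561  -0.2419] [0.0459 0.0519]
t 16.5 units [ 0.02 -0.07  2.77] ft [ 0.5 -0.1  0.4]
```

View pics/g5.png

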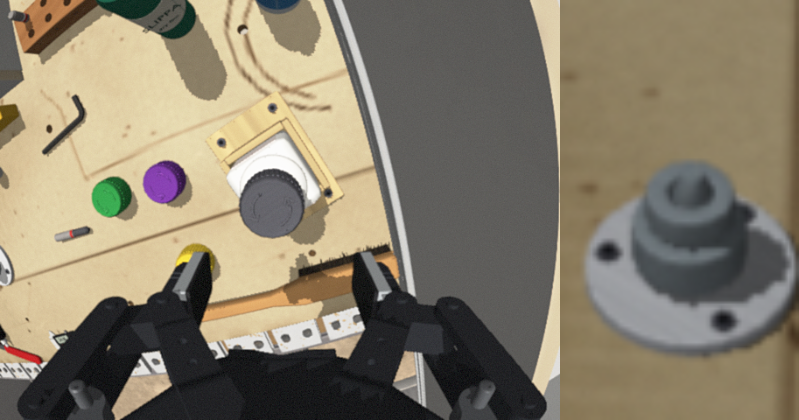

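Wrist view: dark cap at about (311,233) full-size, with the yellow, green and purple look-alikes away to the left. The side crop shows the narrow collar seated on the wide one, with the post tip through it.

```bash
python3 - <<'E'
from h import *
im=cv2.imread('pics/w6.png')[:,:,::-1].copy(); s=env.observe(); c=optics.calibration('wrist'); R=np.array(s['tool_rot'])
g=cv2.cvtColor(im,cv2.COLOR_RGB2GRAY); print(g[180:285:2,311].tolist())
print(g[233,262:360:2].tolist())
for u in [(311,264),(311,268),(311,272),(274,233),(348,233)]: print(u,np.round((R.T@(cast('wrist',u,.165,c)-s['position']))*1000,1)[:2])
t=optics.get_image('top'); cv2.imwrite('pics/t2.png',t[:,:,::-1])
E
```

```text
[252, 252, 251, 251, 252, 254, 194, 64, 68, 66, 100, 74, 83, 97, 107, 102, 108, 104, 104, 104, 103, 99, 105, 104, 104, 102, 99, 105, 100, 103, 104, 104, 101, 104, 102, 100, 102, 104, 106, 101, 100, 99, 105, 104, 104, 100, 135, 204, 202, 206, 205, 208, 208]
[206, 212, 209, 213, 212, 184, 69, 93, 104, 99, 104, 103, 105, 100, 87, 102, 106, 103, 102, 101, 101, 101, 102, 100, 104, 103, 106, 103, 102, 103, 100, 97, 95, 97, 94, 97, 101, 105, 102, 104, 103, 84, 56, 129, 164, 153, 154, 146, 134]
(311, 264) [-17.9  -7.4]
(311, 268) [-20.8  -7.4]
(311, 272) [-23.7  -7.4]
(274, 233) [  3.8 -31.1]
(348, 233) [ 3.8 16.7]
```

```bash
python3 -m jog '[{"linear":[0.01,-0.19,0],"roll":0},{"linear":[0,0,0.5],"roll":0},{"linear":[0,0,0.5],"roll":0},{"linear":[0,0,0.5],"roll":0},{"linear":[0,0,0.4],"roll":0},{"linear":[0,0,0.4],"roll":0},{"linear":[0,0,0.3],"roll":0},{"linear":[0,0,0],"roll":0},{"linear":[0,0,0],"roll":0}]'
python3 -m jog '[{"linear":[0,0,0],"roll":0},{"linear":[0,0,0],"roll":0},{"linear":[0,0,0],"roll":0},{"linear":[0,0,0],"roll":0},{"linear":[0,0,0],"roll":0},{"linear":[0,0,0],"roll":0},{"linear":[0,0,0],"roll":0}]' -1 60
```

```text
time_s: 17.3
position: [0.5607, -0.2389, 0.1455]
tool_rot: [[0.952, -0.308, -0.0], [-0.308, -0.952, 0.0], [-0.001, -0.0, -1.0]]
ft_force: [-0.6, -0.4, 0.7]
grip_width: 0.0684
gripper_force: 0.0
time_s: 17.88
position: [0.5609, -0.2405, 0.1467]
tool_rot: [[0.951, -0.309, 0.002], [-0.309, -0.951, -0.002], [0.003, 0.001, -1.0]]
ft_force: [-1.2, -0.5, 6.2]
grip_width: 0.0482
gripper_force: 61.3
```

```bash
python3 -m jog '[{"linear":[0,0,0.05],"roll":0},{"linear":[0,0,0.05],"roll":0},{"linear":[0,0,0.05],"roll":0},{"linear":[0,0,0],"roll":0},{"linear":[0,0,0],"roll":0}]' - 80
```

```text
time_s: 18.3
position: [0.5609, -0.2404, 0.141]
tool_rot: [[0.951, -0.309, 0.002], [-0.309, -0.951, -0.002], [0.003, 0.001, -1.0]]
ft_force: [-2.3, 0.1, 8.7]
grip_width: 0.0475
gripper_force: 85.1
```

```bash
python3 -m jog '[{"linear":[0,0,0.025],"roll":0},{"linear":[0,0,0],"roll":-0.6},{"linear":[0,0,0],"roll":-0.7},{"linear":[0,0,0],"roll":-0.7},{"linear":[0,0,0],"roll":0}]'; python3 -c "
from h import *;s=env.observe();print(s['wrist_torque'],s['q'][5])"
```

```text
time_s: 18.72
position: [0.5613, -0.2403, 0.1404]
tool_rot: [[0.991, -0.136, 0.004], [-0.136, -0.991, -0.002], [0.004, 0.001, -1.0]]
ft_force: [-1.1, 0.7, 10.5]
grip_width: 0.0475
gripper_force: 85.2
[0.12548085 0.11690837 0.0323799 ] 63.515285252234335
```

```bash
python3 -m jog '[{"linear":[0,0,0],"roll":-0.8},{"linear":[0,0,0],"roll":-0.8},{"linear":[0,0,0],"roll":-0.8},{"linear":[0,0,0],"roll":-0.8},{"linear":[0,0,0],"roll":-0.8},{"linear":[0,0,0],"roll":0}]'; python3 -c "
from h import *;s=env.observe();print(s['wrist_torque'],s['q'][5])"
```

```text
time_s: 19.22
position: [0.5614, -0.2402, 0.1404]
tool_rot: [[0.977, 0.212, 0.004], [0.212, -0.977, -0.002], [0.003, 0.002, -1.0]]
ft_force: [-0.4, -0.3, 10.3]
grip_width: 0.0472
gripper_force: 85.2
[0.21109503 0.09624521 0.07485025] 43.48761013918728
```

```bash
python3 -m jog '[{"linear":[0,0,0],"roll":-0.8},{"linear":[0,0,0],"roll":-0.8},{"linear":[0,0,0],"roll":-0.8},{"linear":[0,0,0],"roll":-0.8},{"linear":[0,0,0],"roll":-0.8},{"linear":[0,0,0],"roll":-0.8},{"linear":[0,0,0],"roll":0},{"linear":[0,0,0],"roll":0}]'; python3 -c "
from h import *;s=env.observe();R=np.array(s['tool_rot']);print(s['wrist_torque'],s['q'][5],np.degrees(np.arctan2(R[1,0],R[0,0]))+18)"
```

```text
time_s: 19.88
position: [0.5614, -0.2403, 0.1405]
tool_rot: [[0.809, 0.588, 0.004], [0.588, -0.809, -0.002], [0.002, 0.004, -1.0]]
ft_force: [-1.0, 0.7, 11.6]
grip_width: 0.0471
gripper_force: 85.2
[0.27381612 0.07673303 0.05578506] 19.676473965452903 54.02774984242108
```

```bash
python3 -m jog '[{"linear":[0,0,0],"roll":-0.6},{"linear":[0,0,0],"roll":-0.6},{"linear":[0,0,0],"roll":-0.6},{"linear":[0,0,0],"roll":0},{"linear":[0,0,0],"roll":0}]'
python3 -m jog '[{"linear":[0,0,-0.1],"roll":0},{"linear":[0,0,-0.1],"roll":0},{"linear":[0,0,-0.1],"roll":0},{"linear":[0,0,-0.1],"roll":0},{"linear":[0,0,0],"roll":0}]'; python3 -c "
from h import *;s=env.observe();R=np.array(s['tool_rot']);print(s['wrist_torque'],s['q'][5],np.degrees(np.arctan2(R[1,0],R[0,0]))+18)"
```

```text
time_s: 20.3
position: [0.5614, -0.2402, 0.1404]
tool_rot: [[0.707, 0.707, 0.004], [0.707, -0.707, -0.001], [0.002, 0.004, -1.0]]
ft_force: [0.1, 1.3, 10.4]
grip_width: 0.0474
gripper_force: 85.2
time_s: 20.72
position: [0.5606, -0.2401, 0.1549]
tool_rot: [[0.707, 0.707, 0.001], [0.707, -0.707, -0.0], [0.0, 0.001, -1.0]]
ft_force: [0.1, 0.1, -0.6]
grip_width: 0.0469
gripper_force: 83.9
[-0.03795646 -0.04711603  0.00542077] 10.693762189082323 63.00755289585917
```

```bash
python3 -m jog '[{"linear":[0,0,-0.2],"roll":0},{"linear":[0,0,-0.3],"roll":0},{"linear":[0,0,-0.4],"roll":0},{"linear":[0,0,-0.5],"roll":0},{"linear":[0,0,-0.5],"roll":0},{"linear":[0,0,-0.4],"roll":0},{"linear":[0,0,-0.2],"roll":0},{"linear":[0,0,0],"roll":0},{"linear":[0,0,0],"roll":0},{"linear":[0,0,0],"roll":0}]'
python3 - <<'E'
from h import *
print(np.round(env.observe()['qvel'],3)); s=env.observe(); c=optics.calibration('wrist')
im=optics.get_image('wrist'); a=optics.get_image('side')[60:240,250:430]; t=optics.get_image('top')[215:295,150:250]
cv2.imwrite('pics/g6.png',np.hstack([cv2.resize(a,(400,400)),np.vstack([cv2.resize(im[130:400,150:500],(390,300)),cv2.resize(t,(390,100))])])[:,:,::-1])
print(project('side',[.5605,-.2405,.153]),project('side',[.5605,-.2405,.243]),project('side',[.5605,-.2405,.275]))
E
```

```text
time_s: 21.55
position: [0.5601, -0.2399, 0.253]
tool_rot: [[0.707, 0.707, -0.002], [0.707, -0.707, 0.001], [-0.0, -0.002, -1.0]]
ft_force: [-0.0, -0.0, -0.6]
grip_width: 0.0472
gripper_force: 83.9
[ 0.008  0.186  0.005 -0.09   0.03  -0.024]
[331.11994833 153.32395323] [331.99342403 119.91731253] [332.3189825  107.46611939]
```

View pics/g6.png

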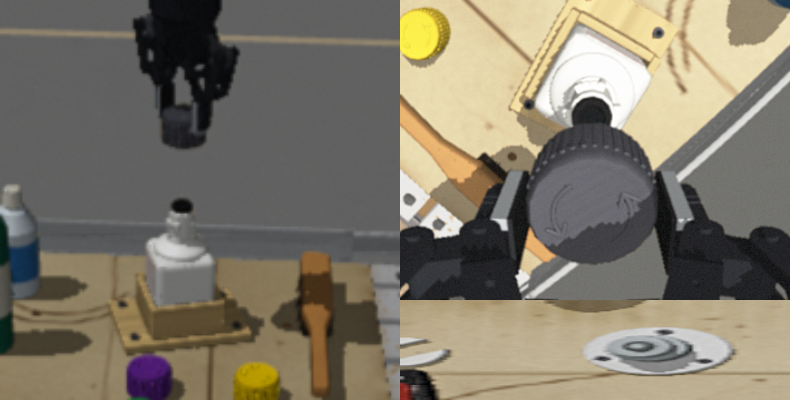

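The cap is held level above the open mouth: side crop shows it at (183,127) and the mouth at (182,206). Both collars are still on the stand. Handing in.

```bash
python3 -c "
from rig import env; print(env.close_job())"
```

```text
the job is handed in; nothing more can be done
None
```

Job handed in at about 21.7 s: the wide collar then the narrow collar are fully home on the stand and released, and the gripper holds the cap level about 86 mm above the open bottle mouth.

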